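# Count three rings for polishing and hold the polisher's lid open

## Robot

A 7-joint arm with a two-finger parallel gripper is mounted at the origin on the work surface. World frame = base frame: x ahead of the robot, y to its left, z up, the work surface at z = 0. Lengths are in m, angles in rad, forces in N, time in s.
With the tool pointing down it reaches from about 0.425 to 0.825 m from the base axis. Payload 3.6 kg.
Tool frame: the origin (TCP) lies on the centre line of the jaws, within the pads' length; the fingertips stand 25 mm ahead of it and the grasp point (between the pads) lies 6 mm ahead of it (env.tip_extent is the distance from the TCP to the fingertips, in m); z points along the fingers, y is the line along which they close (so a half turn about z gives the same grasp; the last joint's range is limited). The gripper opens to 93 mm and grips with 3 to 60 N. Pads are 15 mm wide; open, the fingers measure 128 mm over their backs; the gripper's body (75 mm by 188 mm) begins 65 mm behind the grasp point.
Start: joints at [1.141, 0.615, -0.013, 1.423, 0.008, 1.103, -0.04], TCP at [0.255, -0.598, 0.244] pointing down, gripper open.
Joint ranges: [-3.12, 3.12], [-0.3, 2.06], [-1.34, 1.32], [0.26, 2.42], [-1.36, 4.5], [0.01, 1.98], [-2.84, 2.84]. Speed limits (rad/s): [2.79, 2.79, 3.14, 3.14, 3.14, 3.14, 3.14].

## Interface

Orientations are given as a unit quaternion [w, x, y, z].
In Python, from workcell import env gives the robot as it stands.
- The arm moves only by the shell command python3 -m handwheel 'ROWS' [FORCE]. ROWS is JSON, a list of rows, each a list of 3 entries, a list of its own where there are three numbers: the closure, from 0 (fully open) to 1 (shut), then the shift along the tool's x, y, z in m, then the turn about the tool's z in rad. A call has exactly 10 rows; each row is the pose to reach, as a shift and turn from the pose commanded when the call began, along the tool's axes at that moment; what a row does not reach only later rows make up. A row lasts 1/10 s, in which the tool goes at most 50 mm and 8.59 degrees, less where a joint would pass 70% of its speed; a pose out of reach is approached as far as the arm can. A call with a gripper value outside its range is refused whole. The fingers move at their own pace and stop on an object; FORCE is the grip in N (left out, the last holds). Time passes only in rows, so rows that repeat a pose let the fingers close, or fill a call up. It gives the time, the measured TCP pose, the force, the opening and the grip force at its end, in the units of the state.
- env.observe(): the state, without advancing time (a new reading comes with each control period).
- env.camera(name): name is "scene" or "top" or "wrist"; returns a dict with "frame" (480x640x3 uint8, red, green, blue), "camera_matrix" (3x3 intrinsics, pixels), "R" (3x3) and "t" (3): a world point X has camera coordinates R X + t. Camera axes: x right, y down, z forward; pixel columns grow to the right and rows downward; lengths in m; the calibration is good to about 2 mm. A picture is of the moment at which its call begins. There is no depth.
- env.close_job(): hands the job in; it is judged then, once.
The state is a dict: "clock": time; "joint_pos": joint angles; "dq": joint speeds; "tau": joint torques, N m; "position": TCP position; "orientation": TCP orientation; "ft_force": force on the tool from outside, world axes, zero at the start; "ft_torque": the same for the moment, N m; "grip_width": opening from 0.0 (shut) to 1.0 (fully open); "grasp_force": force on a finger pad.
Only numpy, scipy, OpenCV 4.12 (cv2) and the standard library are available. Lean on these libraries where they do the work, as an engineer would, in place of code of your own. Each camera call takes 0.05 s, during which the arm holds its last target. There are 200 camera calls.

## Task

Count exactly three of the five silver rings from the red tray into the green dish, leaving the other two in the tray and the polisher's lid shut meanwhile. Then lift the polisher's blue lid by its orange tab and hold it open at 60 degrees from shut, steady, so that the jeweller can tip the batch in: it falls shut by itself, so finish while still holding it there with the gripper, with nothing else propping it. Leave the other things on the bench where they are.

Things in the scene. Friction and masses are not known exactly. Their poses are not given: they have to be found in the camera images.
- tray: shallow red plastic tray, fixed, 240 (its x) x 200 (its y), rim 18 high, walls and floor 5 thick; the origin is the centre of its underside on the bench. Five silver rings lie in it at least 54 apart centre to centre, their centres at least 35 from the walls
- dish: round shallow green metal batch dish, 350 g, loose on the bench; outside diameter 130 at the rim, inside diameter about 116 at the floor, 20 high, floor 5 thick; origin: centre of its underside, z up
- lid_tab (a point): grip point in the orange tab that sticks out, in the lid's plane, from the middle of the lid's front edge (towards the robot): 45 long, 22 wide along the hinge direction, 16 thick. The point is mid-width and mid-thickness, 26 out from the lid's edge and 19 short of the tab's end; lid shut, it is 117 above the bench. Nothing is under or beside the tab
- lid_hinge (a point): point on the hinge line of the lid, in the middle of its width, at the housing's far top edge, 117 above the bench and 192 from lid_tab; the point's y axis lies along the hinge and its x axis points level, away from the tab
- lid (a joint): angle of the lid in rad: 0 shut (level), growing as the tab side swings up and away from the robot, stop at 1.4; 60 degrees is 1.047. A light spring and its own weight (about 0.5 kg) shut it from any angle; about 2 to 4 N up at the tab lifts it
- polisher: the polisher: a fixed grey bench housing, 160 deep x 180 wide x 110 high, with a flat blue lid 12 thick on it. The origin is on the bench under the middle of its width, 30 behind the housing's front face and 130 in front of the hinge line; its x axis points from tab to hinge
- ring1: one of five equal silver ring bands, 18 g: 24 outside diameter, 19 inside, 10 high, lying flat in the red tray with its hole upright; origin: centre of its underside
- ring2: one of five equal silver ring bands, 18 g: 24 outside diameter, 19 inside, 10 high, lying flat in the red tray with its hole upright; origin: centre of its underside
- ring3: one of five equal silver ring bands, 18 g: 24 outside diameter, 19 inside, 10 high, lying flat in the red tray with its hole upright; origin: centre of its underside
- ring4: one of five equal silver ring bands, 18 g: 24 outside diameter, 19 inside, 10 high, lying flat in the red tray with its hole upright; origin: centre of its underside
- ring5: one of five equal silver ring bands, 18 g: 24 outside diameter, 19 inside, 10 high, lying flat in the red tray with its hole upright; origin: centre of its underside
- jar: amber glass jar with a black cap, 50 dia x 75 high (mm); a bystander, loose; origin on its underside
- block: bright steel bench block, 70 x 70 x 22 (mm); a bystander, loose; origin on its underside
- brush: flat hand brush lying on the bench, about 200 long (mm); a bystander, loose; origin on its underside
- hammer: light hammer lying on the bench, about 260 long (mm); a bystander, loose; origin on its underside
- mandrel: upright tapered steel ring mandrel on a 70 dia foot, 170 high (mm); a bystander, loose; origin on its underside
- pliers: pliers with yellow handles, about 145 long, lying on the bench (mm); a bystander, loose; origin on its underside
Mind the look-alikes: they are no part of the job. Several things have the shape of the dish; the one meant has the colours described above.

How it is judged:
On the way:
1. exactly three rings lie in the dish, the other two in the tray, with the lid still shut (((distance between each of ring1, ring2, ring3 and dish below 0.055 m and distance between each of ring4, ring5 and dish above 0.055 m) or (distance between each of ring1, ring2, ring4 and dish below 0.055 m and distance between each of ring3, ring5 and dish above 0.055 m) or (distance between each of ring1, ring2, ring5 and dish below 0.055 m and distance between each of ring3, ring4 and dish above 0.055 m) or (distance between each of ring1, ring3, ring4 and dish below 0.055 m and distance between each of ring2, ring5 and dish above 0.055 m) or (distance between each of ring1, ring3, ring5 and dish below 0.055 m and distance between each of ring2, ring4 and dish above 0.055 m) or (distance between each of ring1, ring4, ring5 and dish below 0.055 m and distance between each of ring2, ring3 and dish above 0.055 m) or (distance between each of ring1, ring5 and dish above 0.055 m and distance between each of ring2, ring3, ring4 and dish below 0.055 m) or (distance between each of ring1, ring4 and dish above 0.055 m and distance between each of ring2, ring3, ring5 and dish below 0.055 m) or (distance between each of ring1, ring3 and dish above 0.055 m and distance between each of ring2, ring4, ring5 and dish below 0.055 m) or (distance between each of ring1, ring2 and dish above 0.055 m and distance between each of ring3, ring4, ring5 and dish below 0.055 m)) and (distance between ring1 and dish below 0.055 m or (x of ring1 in the frame of tray between -0.118 and 0.118 m and y of ring1 in the frame of tray between -0.098 and 0.098 m and height (world z) of ring1 below 0.03 m)) and (distance between ring2 and dish below 0.055 m or (x of ring2 in the frame of tray between -0.118 and 0.118 m and y of ring2 in the frame of tray between -0.098 and 0.098 m and height (world z) of ring2 below 0.03 m)) and (distance between ring3 and dish below 0.055 m or (x of ring3 in the frame of tray between -0.118 and 0.118 m and y of ring3 in the frame of tray between -0.098 and 0.098 m and height (world z) of ring3 below 0.03 m)) and (distance between ring4 and dish below 0.055 m or (x of ring4 in the frame of tray between -0.118 and 0.118 m and y of ring4 in the frame of tray between -0.098 and 0.098 m and height (world z) of ring4 below 0.03 m)) and (distance between ring5 and dish below 0.055 m or (x of ring5 in the frame of tray between -0.118 and 0.118 m and y of ring5 in the frame of tray between -0.098 and 0.098 m and height (world z) of ring5 below 0.03 m)) and height (world z) of dish below 0.008 m and angle between dish's own z axis and vertical below 0.12 rad and linear speed of each of ring1, ring2, ring3, ring4, ring5 below 0.03 m/s and value of joint lid below 0.06 rad and contact force between the fingers and ring1 below 0.1 N and contact force between the fingers and ring2 below 0.1 N and contact force between the fingers and ring3 below 0.1 N and contact force between the fingers and ring4 below 0.1 N and contact force between the fingers and ring5 below 0.1 N), for 0.2 s.
At the end, for the whole second after the job is handed in: The lid stands still at 60 degrees (within 6) from shut, borne by the gripper's fingers (contact over 0.5 N) and propped by no ring, dish or bystander; exactly three rings lie in the upright dish on the bench and the other two in the red tray (((distance between each of ring1, ring2, ring3 and dish below 0.055 m and distance between each of ring4, ring5 and dish above 0.055 m) or (distance between each of ring1, ring2, ring4 and dish below 0.055 m and distance between each of ring3, ring5 and dish above 0.055 m) or (distance between each of ring1, ring2, ring5 and dish below 0.055 m and distance between each of ring3, ring4 and dish above 0.055 m) or (distance between each of ring1, ring3, ring4 and dish below 0.055 m and distance between each of ring2, ring5 and dish above 0.055 m) or (distance between each of ring1, ring3, ring5 and dish below 0.055 m and distance between each of ring2, ring4 and dish above 0.055 m) or (distance between each of ring1, ring4, ring5 and dish below 0.055 m and distance between each of ring2, ring3 and dish above 0.055 m) or (distance between each of ring1, ring5 and dish above 0.055 m and distance between each of ring2, ring3, ring4 and dish below 0.055 m) or (distance between each of ring1, ring4 and dish above 0.055 m and distance between each of ring2, ring3, ring5 and dish below 0.055 m) or (distance between each of ring1, ring3 and dish above 0.055 m and distance between each of ring2, ring4, ring5 and dish below 0.055 m) or (distance between each of ring1, ring2 and dish above 0.055 m and distance between each of ring3, ring4, ring5 and dish below 0.055 m)) and (distance between ring1 and dish below 0.055 m or (x of ring1 in the frame of tray between -0.118 and 0.118 m and y of ring1 in the frame of tray between -0.098 and 0.098 m and height (world z) of ring1 below 0.03 m)) and (distance between ring2 and dish below 0.055 m or (x of ring2 in the frame of tray between -0.118 and 0.118 m and y of ring2 in the frame of tray between -0.098 and 0.098 m and height (world z) of ring2 below 0.03 m)) and (distance between ring3 and dish below 0.055 m or (x of ring3 in the frame of tray between -0.118 and 0.118 m and y of ring3 in the frame of tray between -0.098 and 0.098 m and height (world z) of ring3 below 0.03 m)) and (distance between ring4 and dish below 0.055 m or (x of ring4 in the frame of tray between -0.118 and 0.118 m and y of ring4 in the frame of tray between -0.098 and 0.098 m and height (world z) of ring4 below 0.03 m)) and (distance between ring5 and dish below 0.055 m or (x of ring5 in the frame of tray between -0.118 and 0.118 m and y of ring5 in the frame of tray between -0.098 and 0.098 m and height (world z) of ring5 below 0.03 m)) and height (world z) of dish below 0.008 m and angle between dish's own z axis and vertical below 0.12 rad and linear speed of each of ring1, ring2, ring3, ring4, ring5 below 0.03 m/s and value of joint lid between 0.942 and 1.152 rad and velocity of joint lid between -0.1 and 0.1 rad/s and contact force between the fingers and polisher above 0.5 N and contact force between polisher and ring1 below 0.2 N and contact force between polisher and ring2 below 0.2 N and contact force between polisher and ring3 below 0.2 N and contact force between polisher and ring4 below 0.2 N and contact force between polisher and ring5 below 0.2 N and contact force between polisher and dish below 0.2 N and contact force between polisher and jar below 0.2 N and contact force between polisher and block below 0.2 N and contact force between polisher and brush below 0.2 N and contact force between polisher and hammer below 0.2 N and contact force between polisher and mandrel below 0.2 N and contact force between polisher and pliers below 0.2 N); the arm keeps its last pose, push and grip.
It fails at once if another thing on the bench (jar, block, brush, hammer, mandrel, pliers) is moved more than 40 mm (distance of any of jar, block, brush, hammer, mandrel, pliers from where it was at the start of the episode above 0.04 m).
It also fails if it takes over 72 s, if anything falls off the work surface, if the arm or the gripper's body presses on something with over 40 N, if the wrist force passes 120 N, or if a joint passes its speed limit or range.

## Working session

There is one attempt and no reset: what is moved stays moved. The work goes in short steps, Python scripts to look and compute and a shell command to move; the robot and the scene stay as the last step left them, time stands still between calls to the robot, and variables do not carry over. Pictures are saved under pics/ and viewed, at most 10 in all, crops included, and the job is handed in when it is done.

```bash
ls; mkdir -p pics
python3 - <<'E'
from workcell import env
import cv2,numpy as np
print(env.observe())
for n in ("top","scene"):
    c=env.camera(n); cv2.imwrite(f"pics/{n}0.png",c["frame"][...,::-1])
    print(n,c["camera_matrix"].tolist(),c["R"].tolist(),c["t"].tolist())
E
```

```text
pics
{'clock': 0.0, 'joint_pos': array([ 1.14050751,  0.6159148 , -0.01264601,  1.42488048,  0.008131  ,
        1.10338257, -0.0404114 ]), 'dq': array([-0.00093214, -0.00218829, -0.00025962,  0.00089745, -0.00097095,
       -0.0010212 , -0.00019207]), 'tau': array([ 3.57588033e-04, -4.58935547e+01,  2.08870322e-01, -1.65744907e+01,
       -6.10563532e-02,  2.05146923e-02,  2.51149731e-04]), 'position': array([ 0.25512248, -0.59705819,  0.24248998]), 'orientation': array([-1.23666766e-03,  9.79678325e-01,  2.00571117e-01, -2.76864917e-04]), 'ft_force': array([-0.19044843,  0.75562706,  0.35814098]), 'ft_torque': array([ 0.04072918, -0.02575845, -0.00211036]), 'grasp_force': 0.0, 'grip_width': 1.0002840556969794}
top [[448.39266864207576, 0.0, 325.2284422306321], [0.0, 448.39266864207576, 231.4140824302459], [0.0, 0.0, 1.0]] [[-0.007957751731404925, -0.9999582320067772, 0.004495378656012856], [-0.9939592235987299, 0.007417750929684185, -0.1094990355855023], [0.10946111643132118, -0.005339589218730533, -0.9939767365369191]] [0.004816274565518494, 0.5216317460787525, 1.3386781080353125]
scene [[490.2493142136209, 0.0, 323.4900430066024], [0.0, 490.2493142136209, 235.4236413911629], [0.0, 0.0, 1.0]] [[-0.1444384228485197, 0.9894777355667403, 0.008447060006179603], [0.7053828277581048, 0.1089471070122756, -0.7004038793279457], [-0.6939543272500087, -0.095206820613712, -0.7136967514285156]] [0.04891908665854957, -0.30416159227794787, 1.6363711138293404]
```

View pics/top0.png

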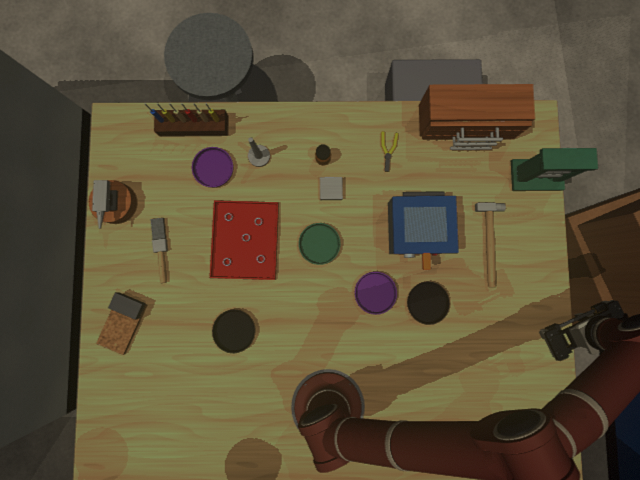

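View pics/scene0.png

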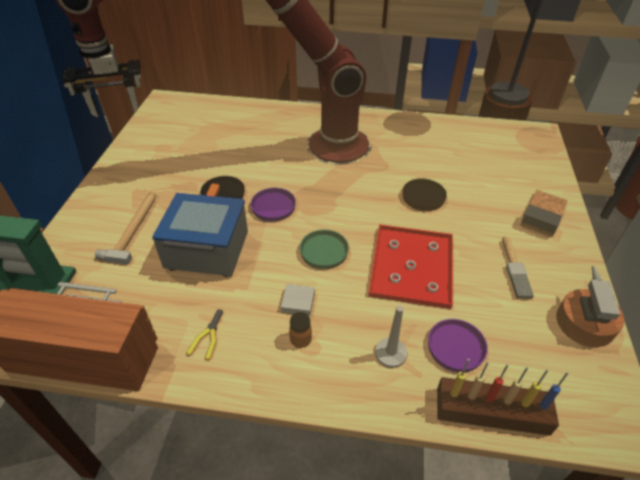

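The top view shows the rings at about (228,217), (258,222), (246,238), (226,262) and (260,259) in the red tray. The green dish is at (320,244), the orange tab at (426,260) and the blue lid at (424,224). Next I measure these.

```bash
cat > h.py <<'E'
import cv2,numpy as np
from workcell import env
from scipy.spatial.transform import Rotation as Ro
def bp(c,uv,z):
    d=c["R"].T@np.linalg.inv(c["camera_matrix"])@np.array([*uv,1.]); o=-c["R"].T@c["t"]
    return o+d*(z-o[2])/d[2]
def proj(c,X):
    p=c["camera_matrix"]@(c["R"]@np.asarray(X)+c["t"]); return p[:2]/p[2]
def blobs(mask,amin):
    n,l,s,ce=cv2.connectedComponentsWithStats(mask.astype(np.uint8))
    return [(ce[i],s[i]) for i in range(1,n) if s[i][4]>=amin], l
def tool(): # position and R
    s=env.observe(); q=s["orientation"]; return s["position"],Ro.from_quat([*q[1:],q[0]]).as_matrix()
E
python3 - <<'E'
from h import *
c=env.camera("top"); hsv=cv2.cvtColor(c["frame"],cv2.COLOR_RGB2HSV).astype(int); H,S,V=hsv[...,0],hsv[...,1],hsv[...,2]
def roi(m,u0,u1,v0,v1):
    r=np.zeros_like(m);r[v0:v1,u0:u1]=m[v0:v1,u0:u1];return r
red=roi(((H<8)|(H>172))&(S>140)&(V>60),200,290,190,290)
for ce,s in blobs(red,500)[0]:
    pts=np.argwhere(red)[:,::-1].astype(np.float32); r=cv2.minAreaRect(pts)
    print("tray",r,[bp(c,p,.018)[:2].round(3) for p in cv2.boxPoints(r)])
g=roi((V>70)&(S<130)&~red,214,276,204,274)
for ce,s in blobs(g,4)[0]: print("ring",ce.round(1),s,bp(c,ce,.015).round(4))
d=roi((H>40)&(H<95)&(S>50),290,350,215,272)
for ce,s in blobs(d,300)[0]:
    pts=np.argwhere(d)[:,::-1].astype(np.float32); e=cv2.fitEllipse(cv2.convexHull(pts)); print("dish",ce,s,e,bp(c,ce,.018).round(4),bp(c,(s[0],ce[1]),.02)[1]-bp(c,(s[0]+s[2],ce[1]),.02)[1])
o=roi((H<18)&(S>180)&(V>110),410,445,245,275)
for ce,s in blobs(o,10)[0]: print("tab",ce,s,bp(c,ce,.125).round(4))
b=roi((H>100)&(H<125)&(S>120),380,470,185,265)
for ce,s in blobs(b,300)[0]:
    pts=np.argwhere(b)[:,::-1].astype(np.float32); r=cv2.minAreaRect(pts); print("lid",r,[bp(c,p,.122)[:2].round(3) for p in cv2.boxPoints(r)])
big=cv2.resize(c["frame"][190:290,200:290],None,fx=6,fy=6,interpolation=cv2.INTER_CUBIC)
b2=cv2.resize(c["frame"][185:285,375:475],None,fx=6,fy=6,interpolation=cv2.INTER_CUBIC)
im=np.hstack([big[:,:],b2])
im=cv2.resize(im,(790,int(im.shape[0]*790/im.shape[1])))
cv2.imwrite("pics/crop1.png",im[...,::-1])
E
```

```text
tray ((243.60311889648438, 239.52511596679688), (65.11016082763672, 77.6825942993164), 2.385944128036499) [array([0.386, 0.353]), array([0.625, 0.348]), array([0.615, 0.147]), array([0.377, 0.156])]
ring [228.2 216.7] [224 213   9   8  38] [0.5712 0.3001 0.015 ]
ring [257.8 221.3] [254 218   8   8  30] [0.556  0.2085 0.015 ]
ring [245.5 237.1] [242 234   8   8  34] [0.5073 0.2459 0.015 ]
ring [260.1 258.6] [256 255   9   8  37] [0.441  0.2005 0.015 ]
ring [226.4 261.5] [222 258   9   8  38] [0.433  0.3034 0.015 ]
dish [319.0037092  243.31231454] [ 299  223   41   42 1348] ((318.9931640625, 243.32029724121094), (41.18262481689453, 41.26496887207031), 157.32452392578125) [0.4863 0.0201 0.018 ] 0.12543474245766342
tab [426.16216216 260.84684685] [423 253   7  17 111] [ 0.4255 -0.2822  0.125 ]
lid ((425.0, 224.0), (56.0, 64.0), 90.0) [array([ 0.612, -0.194]), array([ 0.611, -0.378]), array([ 0.45 , -0.371]), array([ 0.451, -0.19 ])]
```

View pics/crop1.png

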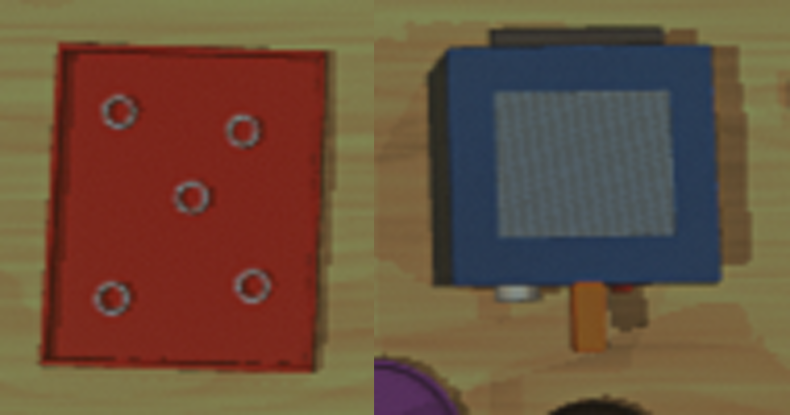

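Everything fits: the tray measures 240 x 200, the dish diameter about 126 and the lid about 161 x 182. I go via a waypoint over the polisher while turning the tool square to the world, and compute the lid geometry in the same step.

```bash
python3 -m handwheel '[[0.61,[0.408,-0.203,-0.02],0.404],[0.61,[0.408,-0.203,-0.02],0.404],[0.61,[0.408,-0.203,-0.02],0.404],[0.61,[0.408,-0.203,-0.02],0.404],[0.61,[0.408,-0.203,-0.02],0.404],[0.61,[0.408,-0.203,-0.02],0.404],[0.61,[0.408,-0.203,-0.02],0.404],[0.61,[0.408,-0.203,-0.02],0.404],[0.61,[0.408,-0.203,-0.02],0.404],[0.61,[0.408,-0.203,-0.02],0.404]]' 15
cat > lid.py <<'E'
from h import *
f=cv2.imread("pics/top0.png")[...,::-1]; c=env.camera("top")
for u,v in [(392.5,196.3),(456.2,195.8),(458.2,252.8),(394.4,253.5)]: print("corner",bp(c,(u,v),.123).round(4))
print("tab tip",bp(c,(426.9,269.4),.12).round(4))
f=cv2.imread("pics/scene0.png")[...,::-1]; c=env.camera("scene")
hsv=cv2.cvtColor(f,cv2.COLOR_RGB2HSV).astype(int); m=np.zeros(f.shape[:2],bool)
r=np.s_[175:205,195:230]; m[r]=((hsv[...,0]<18)&(hsv[...,1]>150)&(hsv[...,2]>110))[r]
for ce,s in blobs(m,10)[0]: print("scene tab",ce,s,bp(c,ce,.123).round(4))
p,R=tool(); print("tool",p.round(4),R.round(3).tolist())
E
python3 lid.py
```

```text
clock: 1.15
position: [0.5561, -0.2415, 0.2633]
orientation: [-0.003, 1.0, 0.007, 0.002]
ft_force: [-1.0, 0.4, -0.6]
grip_width: 0.392
grasp_force: 0.0
corner [ 0.611  -0.1922  0.123 ]
corner [ 0.6112 -0.3749  0.123 ]
corner [ 0.4476 -0.3741  0.123 ]
corner [ 0.4471 -0.1936  0.123 ]
tab tip [ 0.4017 -0.2847  0.12  ]
scene tab [212.8018018  189.12612613] [207 183  12  13 111] [ 0.4253 -0.2805  0.123 ]
tool [ 0.552  -0.2481  0.2631] [[1.0, 0.005, -0.0], [0.005, -1.0, 0.001], [-0.0, -0.001, -1.0]]
```

```bash
python3 -m handwheel '[[0.61,[0.007,-0.05,0],0],[0.61,[0.007,-0.1,0],0],[0.61,[0.007,-0.15,0],0],[0.61,[0.007,-0.2,0],0],[0.61,[0.007,-0.25,0],0],[0.61,[0.007,-0.30,0.02],0],[0.61,[0.007,-0.345,0.04],0],[0.61,[0.007,-0.39,0.06],0],[0.61,[0.007,-0.43,0.08],0],[0.61,[0.007,-0.4575,0.1],0]]'
cat > w.py <<'E'
from h import *
import sys
c=env.camera("wrist"); cv2.imwrite(f"pics/{sys.argv[1]}.png",c["frame"][...,::-1])
hsv=cv2.cvtColor(c["frame"],cv2.COLOR_RGB2HSV).astype(int)
if len(sys.argv)>2:
  for X in [(.556,.2085),(.507,.246),(.441,.2005)]: print("expected px",proj(c,[*X,.015]).round(0))
p,R=tool(); print("tool",p.round(4),R[:,0].round(3))
E
python3 w.py w1 1
```

```text
clock: 2.25
position: [0.5577, 0.2081, 0.1627]
orientation: [-0.0, 1.0, 0.0, -0.0]
ft_force: [0.2, 0.6, -0.5]
grip_width: 0.391
grasp_force: 0.0
expected px [317. 230.]
expected px [268. 292.]
expected px [327. 368.]
tool [0.5549 0.2129 0.1592] [ 1.     0.006 -0.006]
```

View pics/w1.png

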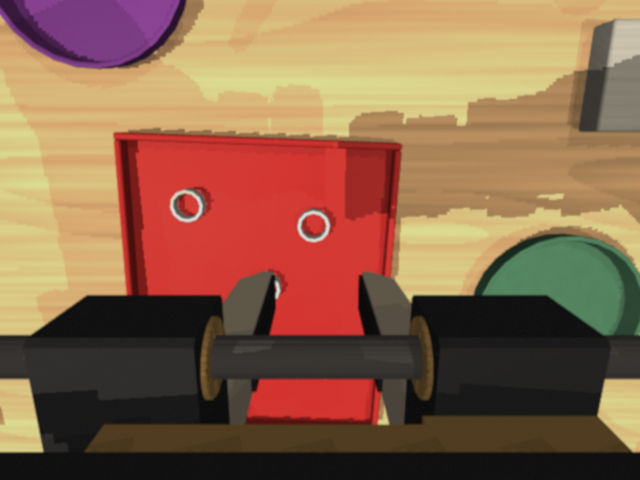

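The wrist view shows the ring at (314,226), about 2 mm from the prediction of (317,230). I go down with a small correction.

```bash
python3 -m handwheel '[[0.61,[0.001,-0.001,0.03],0],[0.61,[0.001,-0.001,0.06],0],[0.61,[0.001,-0.001,0.085],0],[0.61,[0.001,-0.001,0.1],0],[0.61,[0.001,-0.001,0.11],0],[0.61,[0.001,-0.001,0.118],0],[0.61,[0.001,-0.001,0.124],0],[0.61,[0.001,-0.001,0.127],0],[0.61,[0.001,-0.001,0.127],0],[0.61,[0.001,-0.001,0.127],0]]'; python3 w.py w2
```

```text
clock: 3.3
position: [0.5592, 0.208, 0.0372]
orientation: [-0.0, 1.0, -0.0, 0.0]
ft_force: [-0.0, 0.4, -0.3]
grip_width: 0.389
grasp_force: 0.0
tool [0.5593 0.208  0.0373] [ 1.    -0.     0.001]
```

View pics/w2.png

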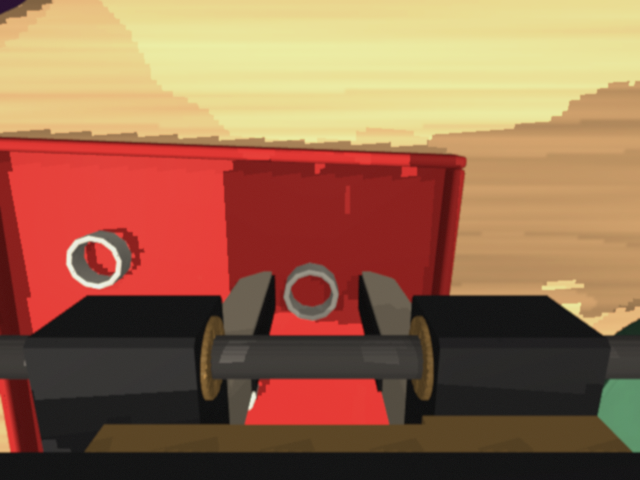

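The ring is at (311,292) between fingertips at columns 272 and 360. I check the fore-aft position numerically.

Run:
```python
from h import *
c=env.camera("wrist"); p,R=tool(); print(p.round(4)); print(proj(c,[p[0],p[1],.015]), bp(c,(311,292),.015).round(4))
```

```text
[0.5592 0.208  0.0373]
[318.09214254 294.39552962] [0.5604 0.2111 0.015 ]
```

```bash
python3 -m handwheel '[[0.61,[0.001,-0.002,0.005],0],[0.61,[0.001,-0.002,0.005],0],[0.9,[0.001,-0.002,0.005],0],[0.9,[0.001,-0.002,0.005],0],[0.9,[0.001,-0.002,0.005],0],[0.9,[0.001,-0.002,0.005],0],[0.9,[0.001,-0.002,0.005],0],[0.9,[0.001,-0.002,0.005],0],[0.9,[0.001,-0.002,0.0],0],[0.9,[0.001,-0.002,-0.02],0]]' 15
```

```text
clock: 4.4
position: [0.5583, 0.2092, 0.0554]
orientation: [0.001, 1.0, -0.0, -0.002]
ft_force: [0.0, 0.0, -1.2]
grip_width: 0.244
grasp_force: 15.0
```

```bash
python3 -m handwheel '[[0.9,[0,0,-0.035],0],[0.9,[-0.009,0.038,-0.035],0],[0.9,[-0.018,0.076,-0.035],0],[0.9,[-0.027,0.114,-0.035],0],[0.9,[-0.036,0.15,-0.035],0],[0.9,[-0.043,0.18,-0.035],0],[0.9,[-0.046,0.19,-0.035],0],[0.9,[-0.046,0.19,-0.02],0],[0.9,[-0.046,0.19,-0.005],0],[0.9,[-0.046,0.19,0],0]]'
python3 - <<'E'
from h import *
env.camera("top");p,R=tool(); print(p.round(4),R[:,0].round(3),env.observe()["grip_width"])
E
```

```text
clock: 5.4
position: [0.5136, 0.0212, 0.0558]
orientation: [-0.001, 1.0, 0.001, -0.001]
ft_force: [-0.2, 0.0, -0.3]
grip_width: 0.248
grasp_force: 15.0
[0.5134 0.0212 0.0556] [ 1.     0.002 -0.002] 0.24389779268907805
```

```bash
python3 -m handwheel '[[0.9,[0,0.001,0.01],0],[0.9,[0,0.001,0.018],0],[0.9,[0,0.001,0.0225],0],[0.9,[0,0.001,0.0225],0],[0.65,[0,0.001,0.0225],0],[0.65,[0,0.001,0.0225],0],[0.65,[0,0.001,0.0225],0],[0.65,[0,0.001,0.015],0],[0.65,[0,0.001,-0.02],0],[0.65,[0,0.001,-0.06],0]]'
python3 - <<'E'
from h import *
env.camera("top");p,R=tool(); print(p.round(4),R[:,0].round(3),env.observe()["grip_width"])
E
```

```text
clock: 6.45
position: [0.5129, 0.0188, 0.1171]
orientation: [0.0, 1.0, -0.0, -0.002]
ft_force: [0.7, 0.7, -1.0]
grip_width: 0.351
grasp_force: 0.0
[0.5173 0.019  0.1238] [ 1.    -0.     0.011] 0.3469288343849291
```

```bash
python3 -m handwheel '[[0.61,[-0.001,-0.04,0],0],[0.61,[-0.002,-0.085,0],0],[0.61,[-0.003,-0.13,0],0],[0.61,[-0.004,-0.17,0],0],[0.61,[-0.004,-0.205,0],0],[0.61,[-0.004,-0.228,0.01],0],[0.61,[-0.004,-0.228,0.035],0],[0.61,[-0.004,-0.228,0.055],0],[0.61,[-0.004,-0.228,0.065],0],[0.61,[-0.004,-0.228,0.068],0]]'
cat > w3.py <<'E'
from h import *
import sys
for i in range(3): c=env.camera("wrist")
p,R=tool(); g=c["frame"].astype(int); print(p.round(4),proj(c,[p[0],p[1],.015]).round(0))
hsv=cv2.cvtColor(c["frame"],cv2.COLOR_RGB2HSV); m=(hsv[...,1]<60); m[:,:230]=0;m[:,400:]=0;m[330:]=0
m[270:,:276]=0; m[270:,358:]=0
for ce,s in blobs(m,60)[0]:
    q=(s[0]+s[2]/2,s[1]+s[3]/2); print(q,s,bp(c,q,.015).round(4))
cv2.imwrite(f"pics/{sys.argv[1]}.png",c["frame"][200:400,160:480,::-1])
E
python3 w3.py w4
```

```text
clock: 7.5
position: [0.5095, 0.2464, 0.048]
orientation: [0.0, 1.0, -0.0, -0.001]
ft_force: [0.5, 0.2, 0.3]
grip_width: 0.391
grasp_force: 0.0
[0.5105 0.2468 0.0494] [318. 284.]
(np.float64(314.0), np.float64(283.5)) [ 289  257   50   53 1067] [0.5106 0.2485 0.015 ]
```

View pics/w4.png

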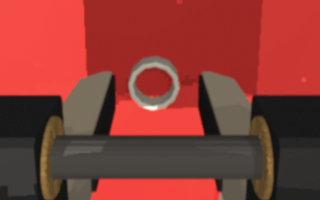

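The ring is at full-frame (314,283), centred between the fingers. I grip it.

```bash
python3 -m handwheel '[[0.61,[0,-0.0015,0.01],0],[0.61,[0,-0.0015,0.016],0],[0.61,[0,-0.0015,0.016],0],[0.9,[0,-0.0015,0.016],0],[0.9,[0,-0.0015,0.016],0],[0.9,[0,-0.0015,0.016],0],[0.9,[0,-0.0015,0.016],0],[0.9,[0,-0.0015,0.016],0],[0.9,[0,-0.0015,0.01],0],[0.9,[0,-0.0015,-0.02],0]]'
python3 - <<'E'
from h import *
for i in range(3): env.camera("top")
p,R=tool(); print(p.round(4),R[:,0].round(3),env.observe()["grip_width"])
E
```

```text
clock: 8.65
position: [0.5077, 0.2473, 0.0667]
orientation: [0.002, 1.0, -0.0, -0.003]
ft_force: [0.6, 0.9, 0.4]
grip_width: 0.254
grasp_force: 15.0
[0.5113 0.249  0.0707] [ 1.    -0.     0.004] 0.2529693389394893
```

```bash
python3 -m handwheel '[[0.9,[0,0,-0.025],0],[0.9,[-0.005,0.04,-0.025],0],[0.9,[-0.01,0.08,-0.025],0],[0.9,[-0.015,0.12,-0.025],0],[0.9,[-0.02,0.16,-0.025],0],[0.9,[-0.024,0.195,-0.025],0],[0.9,[-0.027,0.22,-0.025],0],[0.9,[-0.027,0.2285,-0.02],0],[0.9,[-0.027,0.2285,0],0],[0.9,[-0.027,0.2285,0.015],0]]'
python3 - <<'E'
from h import *
for i in range(3): env.camera("top")
p,R=tool(); print(p.round(4),R[:,0].round(3),env.observe()["grip_width"])
E
```

```text
clock: 9.8
position: [0.4829, 0.0206, 0.0527]
orientation: [-0.0, 1.0, 0.0, 0.0]
ft_force: [-0.1, 0.2, -1.0]
grip_width: 0.249
grasp_force: 15.0
[0.4822 0.0211 0.0526] [ 1.     0.002 -0.003] 0.25138975928662904
```

```bash
python3 -m handwheel '[[0.9,[0.002,0.001,0.01],0],[0.9,[0.002,0.001,0.017],0],[0.9,[0.002,0.001,0.0195],0],[0.9,[0.002,0.001,0.0195],0],[0.65,[0.002,0.001,0.0195],0],[0.65,[0.002,0.001,0.0195],0],[0.65,[0.002,0.001,0.0195],0],[0.65,[0.002,0.001,0.012],0],[0.65,[0.002,0.001,-0.02],0],[0.65,[0.002,0.001,-0.06],0]]'
python3 - <<'E'
from h import *
for i in range(4): env.camera("top")
p,R=tool(); print(p.round(4),R[:,0].round(3),env.observe()["grip_width"])
E
```

```text
clock: 10.95
position: [0.4837, 0.0188, 0.1139]
orientation: [0.0, 1.0, -0.0, -0.002]
ft_force: [0.3, -0.0, 0.9]
grip_width: 0.351
grasp_force: 0.0
[0.4853 0.0188 0.1148] [ 1.    -0.     0.003] 0.34989676562459604
```

```bash
python3 -m handwheel '[[0.61,[-0.008,-0.035,0],0],[0.61,[-0.016,-0.075,0],0],[0.61,[-0.025,-0.115,0],0],[0.61,[-0.033,-0.15,0],0],[0.61,[-0.038,-0.175,0],0],[0.61,[-0.04,-0.184,0.01],0],[0.61,[-0.04,-0.184,0.035],0],[0.61,[-0.04,-0.184,0.055],0],[0.61,[-0.04,-0.184,0.063],0],[0.61,[-0.04,-0.184,0.066],0]]'; python3 w3.py w5
```

```text
clock: 12.15
position: [0.4442, 0.2012, 0.0461]
orientation: [0.001, 1.0, -0.001, -0.002]
ft_force: [0.2, 0.1, 0.3]
grip_width: 0.389
grasp_force: 0.0
[0.4452 0.2024 0.0478] [317. 285.]
(np.float64(316.0), np.float64(286.0)) [ 291  260   50   52 1089] [0.4448 0.2029 0.015 ]
```

```bash
python3 -m handwheel '[[0.61,[0,0,0.01],0],[0.61,[0,0,0.015],0],[0.61,[0,0,0.015],0],[0.9,[0,0,0.015],0],[0.9,[0,0,0.015],0],[0.9,[0,0,0.015],0],[0.9,[0,0,0.015],0],[0.9,[0,0,0.015],0],[0.9,[0,0,0.01],0],[0.9,[0,0,-0.02],0]]'
python3 - <<'E'
from h import *
for i in range(4): env.camera("top")
p,R=tool(); print(p.round(4),R[:,0].round(3),env.observe()["grip_width"])
E
```

```text
clock: 13.3
position: [0.443, 0.202, 0.0661]
orientation: [0.001, 1.0, -0.0, -0.003]
ft_force: [0.1, 0.2, 0.5]
grip_width: 0.256
grasp_force: 15.0
[0.4452 0.203  0.0683] [ 1.    -0.     0.002] 0.25199026184944007
```

```bash
python3 -m handwheel '[[0.9,[0,0,-0.025],0],[0.9,[0.002,0.035,-0.025],0],[0.9,[0.004,0.07,-0.025],0],[0.9,[0.006,0.105,-0.025],0],[0.9,[0.009,0.14,-0.025],0],[0.9,[0.011,0.17,-0.025],0],[0.9,[0.012,0.183,-0.025],0],[0.9,[0.012,0.183,-0.02],0],[0.9,[0.012,0.183,0],0],[0.9,[0.012,0.183,0.015],0]]'
python3 - <<'E'
from h import *
for i in range(4): env.camera("top")
p,R=tool(); print(p.round(4),R[:,0].round(3),env.observe()["grip_width"])
E
```

```text
clock: 14.5
position: [0.4564, 0.0212, 0.0514]
orientation: [-0.001, 1.0, 0.001, -0.0]
ft_force: [0.2, 0.3, -1.1]
grip_width: 0.246
grasp_force: 15.0
[0.4564 0.021  0.0522] [ 1.     0.002 -0.002] 0.24921261786898855
```

```bash
python3 -m handwheel '[[0.9,[0,0.001,0.01],0],[0.9,[0,0.001,0.016],0],[0.9,[0,0.001,0.019],0],[0.9,[0,0.001,0.019],0],[0.65,[0,0.001,0.019],0],[0.65,[0,0.001,0.019],0],[0.65,[0,0.001,0.019],0],[0.65,[0,0.001,0.012],0],[0.65,[0,0.001,-0.02],0],[0.65,[0,0.001,-0.06],0]]'
python3 -m handwheel '[[0.65,[0.01,0,-0.05],0],[0.65,[0.02,0,-0.1],0],[0.65,[0.03,0.02,-0.14],0],[0.61,[0.03,0.06,-0.15],0],[0.61,[0.03,0.1,-0.15],0],[0.55,[0.01,0.145,-0.15],0],[0.55,[0,0.185,-0.15],0],[0.55,[-0.01,0.225,-0.15],0],[0.55,[-0.02,0.26,-0.15],0],[0.55,[-0.03,0.29,-0.15],0]]'
python3 - <<'E'
from h import *
for i in range(5): c=env.camera("top")
p,R=tool(); print(p.round(4),R[:,0].round(3),env.observe()["grip_width"])
cv2.imwrite("pics/top2.png",cv2.resize(c["frame"][180:300,200:480],None,fx=2.8,fy=2.8,interpolation=cv2.INTER_CUBIC)[...,::-1])
E
```

```text
clock: 15.7
position: [0.4557, 0.0187, 0.113]
orientation: [0.0, 1.0, -0.0, -0.002]
ft_force: [1.0, 0.0, -0.0]
grip_width: 0.347
grasp_force: 0.0
clock: 16.7
position: [0.4255, -0.2732, 0.2632]
orientation: [0.0, 1.0, -0.001, 0.0]
ft_force: [0.2, -0.1, -1.1]
grip_width: 0.451
grasp_force: 0.0
[ 0.4269 -0.2701  0.2629] [1.    0.001 0.   ] 0.44399773201002346
```

View pics/top2.png

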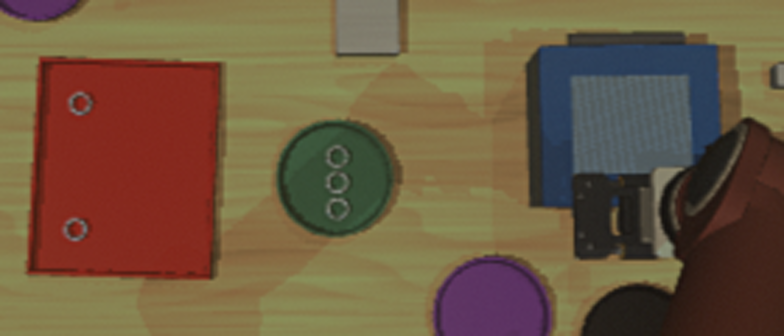

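Three rings lie in the dish at crop pixels (337,155), (337,182) and (337,208), and two remain in the tray at (79,103) and (75,229). The gripper is now above the tab, so I measure the tab with the wrist camera.

Run:
```python
from h import *
c=env.camera("wrist")
p,R=tool(); print(p.round(4))
hsv=cv2.cvtColor(c["frame"],cv2.COLOR_RGB2HSV).astype(int)
m=(hsv[...,0]<15)&(hsv[...,1]>170)&(hsv[...,2]>90); m[330:]=0
for ce,s in blobs(m,60)[0]: print(ce,s,bp(c,ce,.125).round(4),[bp(c,(s[0]+s[2]/2,v),.125).round(4) for v in (s[1],s[1]+s[3])])
print(proj(c,[.421,-.283,.125]),proj(c,[p[0],p[1],.125]))
cv2.imwrite("pics/w6.png",c["frame"][...,::-1])
```

```text
[ 0.4273 -0.2696  0.2629]
[333.44041735 229.54695222] [ 319  198   30   65 1821] [ 0.428  -0.2813  0.125 ] [array([ 0.4507, -0.2815,  0.125 ]), array([ 0.4029, -0.282 ,  0.125 ])]
[335.68895797 239.02628249] [316.9414381  230.50170516]
```

View pics/w6.png

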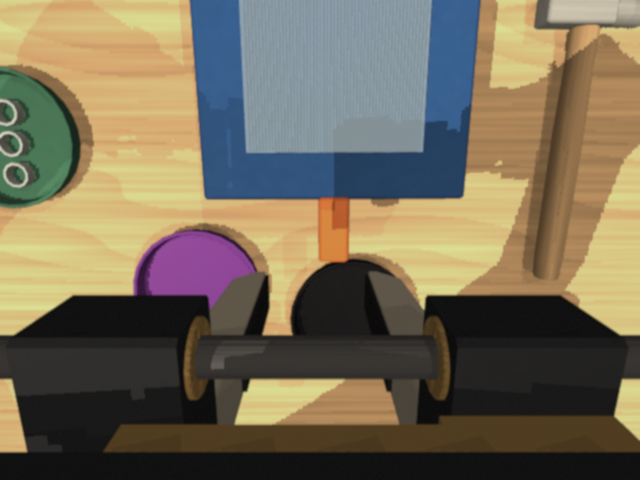

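The wrist view shows the tab at (333,198–263), at x 0.404–0.450 and y −0.282, with the lid's front edge level in the image. The grip point is therefore about (0.4235, −0.282) and the hinge x about 0.6155. I go down onto the tab.

```bash
python3 -m handwheel '[[0.65,[-0.003,0.0125,0.01],0],[0.65,[-0.003,0.0125,0.04],0],[0.65,[-0.003,0.0125,0.07],0],[0.65,[-0.003,0.0125,0.095],0],[0.65,[-0.003,0.0125,0.115],0],[0.65,[-0.003,0.0125,0.128],0],[0.65,[-0.003,0.0125,0.136],0],[0.65,[-0.003,0.0125,0.136],0],[0.65,[-0.003,0.0125,0.136],0],[0.65,[-0.003,0.0125,0.136],0]]' 20
python3 - <<'E'
from h import *
c=env.camera("wrist");c=env.camera("wrist")
p,R=tool(); print(p.round(4),R[:,0].round(3))
hsv=cv2.cvtColor(c["frame"],cv2.COLOR_RGB2HSV).astype(int)
m=(hsv[...,0]<15)&(hsv[...,1]>170)&(hsv[...,2]>90); m[330:]=0
for ce,s in blobs(m,60)[0]: print(ce,s,bp(c,ce,.125).round(4),[bp(c,(s[0]+s[2]/2,v),.125).round(4) for v in (s[1],s[1]+s[3])])
E
```

```text
clock: 18.0
position: [0.4244, -0.284, 0.1274]
orientation: [0.0, 1.0, 0.0, 0.001]
ft_force: [0.3, -0.3, 2.1]
grip_width: 0.352
grasp_force: 0.0
[ 0.4242 -0.2839  0.1274] [ 1.    -0.     0.001]
[311.6713773  288.13952445] [ 284  247   56   83 4458] [ 0.4351 -0.2814  0.125 ] [array([ 0.4515, -0.2816,  0.125 ]), array([ 0.4176, -0.2815,  0.125 ])]
```

```bash
python3 -m handwheel '[[0.65,[0,-0.0025,0],0],[0.85,[0,-0.0025,0],0],[0.95,[0,-0.0025,0],0],[0.95,[0,-0.0025,0],0],[0.95,[0,-0.0025,0],0],[0.95,[0,-0.0025,0],0],[0.95,[0,-0.0025,0],0],[0.95,[0,-0.0025,0],0],[0.95,[0,-0.0025,-0.005],0],[0.95,[0.0003,-0.0025,-0.01],0]]' 20
```

```text
clock: 19.1
position: [0.4241, -0.282, 0.1365]
orientation: [0.001, 1.0, -0.0, 0.0]
ft_force: [1.0, -5.3, -3.6]
grip_width: 0.232
grasp_force: 20.0
```

Gripped at 21.6 mm, which matches the tab's width. The lid is at 3° and I continue along the arc in steps of 3° up to 30°.

```bash
python3 -m handwheel '[[0.95,[0.0008,0,-0.01],0],[0.95,[0.002,0,-0.02],0],[0.95,[0.004,0,-0.03],0],[0.95,[0.006,0,-0.04],0],[0.95,[0.009,0,-0.0495],0],[0.95,[0.0125,0,-0.059],0],[0.95,[0.0165,0,-0.0685],0],[0.95,[0.0207,0,-0.0775],0],[0.95,[0.0256,0,-0.0864],0],[0.95,[0.0256,0,-0.0864],0]]'
python3 - <<'E'
from h import *
for i in range(2): c=env.camera("scene")
s=env.observe();print(s["position"].round(4),s["ft_force"].round(1),s["grip_width"],s["grasp_force"])
E
```

```text
clock: 20.1
position: [0.4491, -0.2819, 0.2231]
orientation: [0.001, 1.0, -0.0, -0.001]
ft_force: [-0.7, -5.6, -3.8]
grip_width: 0.233
grasp_force: 20.0
[ 0.4488 -0.2819  0.2224] [-0.  -5.2 -2.8] 0.23560172320519712 20.002116858959198
```

```bash
python3 -m handwheel '[[0.95,[0.0052,0,-0.0086],0],[0.95,[0.011,0,-0.0169],0],[0.95,[0.0171,0,-0.025],0],[0.95,[0.0237,0,-0.0326],0],[0.95,[0.0306,0,-0.04],0],[0.95,[0.038,0,-0.0469],0],[0.95,[0.0456,0,-0.0535],0],[0.95,[0.0537,0,-0.0596],0],[0.95,[0.062,0,-0.0654],0],[0.95,[0.0706,0,-0.0706],0]]'
python3 - <<'E'
from h import *
for i in range(6): c=env.camera("scene")
s=env.observe();print(s["clock"],s["position"].round(4),s["ft_force"].round(1),s["grip_width"],s["grasp_force"])
cv2.imwrite("pics/s2.png",c["frame"][...,::-1])
h=np.array([.6165,-.2815,.117])
for a in (50,60,70):
    t=np.radians(a); print(a,[proj(c,h+r*np.array([-np.cos(t),0,np.sin(t)])+n*np.array([np.sin(t),0,np.cos(t)])+[0,y,0]).round(0) for r,n,y in((.166,.006,.09),(.166,.006,-.09),(.211,0,0))])
E
```

```text
clock: 21.2
position: [0.5179, -0.2816, 0.2921]
orientation: [-0.0, 1.0, -0.001, -0.004]
ft_force: [-2.9, -3.8, -4.3]
grip_width: 0.234
grasp_force: 20.0
21.5 [ 0.5191 -0.2816  0.2928] [-2.2 -4.9 -2.8] 0.2381678365824409 20.002279579639435
50 [array([230., 176.]), array([155., 168.]), array([195., 153.])]
60 [array([226., 177.]), array([149., 169.]), array([189., 153.])]
70 [array([222., 181.]), array([143., 173.]), array([182., 156.])]
```

View pics/s2.png

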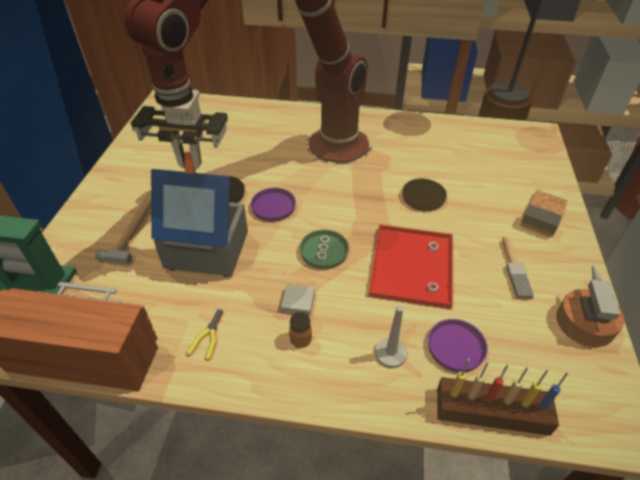

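The lid is up in the gripper, with its front corners at about (228,177) and (153,170) against a prediction of (226,177) and (149,169) for 60°. I fit the angle numerically, using the shut picture to remove camera bias.

Run:
```python
from h import *
from scipy.optimize import least_squares
c=env.camera("scene")
def corners(f):
    hsv=cv2.cvtColor(f,cv2.COLOR_RGB2HSV).astype(int); m=((hsv[...,0]>98)&(hsv[...,0]<128)&(hsv[...,1]>110)).astype(np.uint8)
    r=np.zeros_like(m); r[165:260,145:250]=m[165:260,145:250]
    k=max(cv2.findContours(r,0,1)[0],key=cv2.contourArea); h=cv2.convexHull(k)
    for e in np.arange(.01,.1,.005):
        a=cv2.approxPolyDP(h,e*cv2.arcLength(h,True),True)[:,0]
        if len(a)<=4: break
    return a[np.argsort(a[:,1])][:2]   # far (robot-side) corners
def model(th,h): return np.array([proj(c,h+.168*np.array([-np.cos(th),0,np.sin(th)])+.006*np.array([np.sin(th),0,np.cos(th)])+[0,y,0]) for y in(-.09,.09)])
h=np.array([.6165,-.2815,.117])
srt=lambda a:a[np.argsort(a[:,0])].astype(float)
a0=srt(corners(cv2.imread("pics/scene0.png")[...,::-1])); a1=srt(corners(c["frame"])); b=a0-model(0,h); print(a0,a1,b)
for bias in (b,0*b):
    r=least_squares(lambda t:(model(t[0],h)+bias-a1).ravel(),[1.]); print(np.degrees(r.x),r.fun.round(1))
```

```text
[[177. 195.]
 [239. 206.]] [[153. 198.]
 [224. 229.]] [[ 0.81524156  3.65117498]
 [-4.71684415  7.59570753]]
[98.71384696] [-25.5   0.1 -18.4 -18. ]
[104.50896639] [-29.2   3.1 -15.9 -18.8]
```

The corner finder failed, probably because the window is bright. I use the last picture, an enlarged crop, instead.

Run:
```python
from h import *
f=cv2.imread("pics/s2.png")[140:280,140:260]; cv2.imwrite("pics/s3.png",cv2.resize(f,None,fx=4,fy=4,interpolation=cv2.INTER_CUBIC))
c=env.camera("scene"); h=np.array([.6165,-.2815,.117])
for a in (50,55,60,65): 
    t=np.radians(a); print(a,[((proj(c,h+r*np.array([-np.cos(t),0,np.sin(t)])+.006*np.array([np.sin(t),0,np.cos(t)])+[0,y,0])-140)*4).round(0) for r in (.168,.002) for y in(-.09,.09)])
s=env.observe(); print(s["clock"],s["position"],s["grasp_force"],abs(s["dq"]).max())
```

```text
50 [array([ 60., 110.]), array([362., 140.]), array([ 42., 393.]), array([339., 427.])]
55 [array([ 49., 111.]), array([354., 142.]), array([ 42., 394.]), array([339., 428.])]
60 [array([ 37., 114.]), array([346., 145.]), array([ 42., 395.]), array([339., 429.])]
65 [array([ 25., 120.]), array([338., 151.]), array([ 42., 396.]), array([339., 430.])]
21.6 [ 0.51914983 -0.2815801   0.29282545] 20.002214312553406 0.0013947567604303515
```

View pics/s3.png

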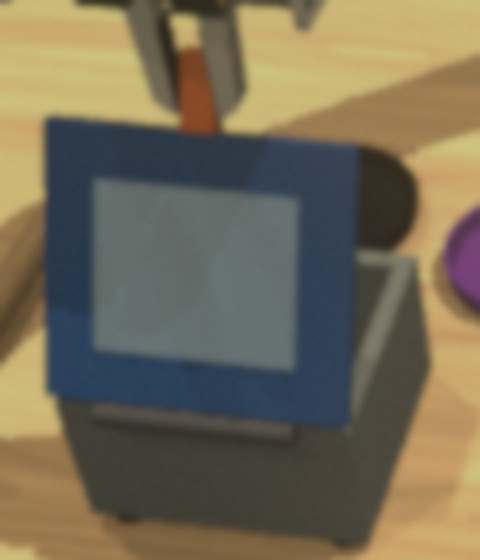

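In this crop the lid's top corners are at (46,118) and (358,147) and its bottom corners at (47,393) and (350,425). After correcting for the offset at the hinge edge, that gives 59–60°, in line with the 59.6° from the arm's motion. The arm is still and the grip is 20 N, so I hand in.

```bash
python3 -c "
from workcell import env
print(env.close_job())"
```

```text
the job is handed in; nothing more can be done
None
```

I handed the job in with three rings in the green dish, two left in the red tray, and the gripper holding the lid open by its tab at about 60°; the hand-in returned no verdict.

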